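# Keep a locating pin captive with the jig's sprung tweezers

### The job

Take the steel pin with the tall round head from the rack and stand it fully down in the bore of the dark steel jig block, then let go of it. Then squeeze the jig's sprung tweezers by their ribbed grips until the two tips stand over the two engraved marks, astride the pin's neck under its head but not touching it, and finish while still holding the tweezers steadily at that gap. Leave the other two pins in the rack and the loose tape roll and battery where they are.

Things in the scene. Friction and masses are not known exactly. Their poses are not given: they have to be found in the camera images.
- pin_tall: The pin to use: plain steel, neck (stem) 8 mm in diameter and 44 mm long with a chamfered foot; on it a round head 20 mm in diameter, 28 mm tall (72 mm in all, about 60 g). Origin: centre of its foot; z up along the pin. It starts upright in one of the rack's bores; there, and once seated in the jig, its head is 52 to 80 mm above the table.
- pin_short: Bystander: the same pin with a short round head, 20 mm in diameter and only 13 mm tall. Origin: centre of its foot.
- pin_square: Bystander: the same pin with a square head 18 x 18 x 28 mm. Origin: centre of its foot.
- rack: Fixed grey plastic block 160 x 50 x 30 mm with three bores 9.5 mm wide and 22 mm deep in a row along its x axis, 55 mm apart (x = -55, 0, +55 mm). Origin: centre of its underside; z up.
- jig: Fixed dark steel jig, sprung tweezers level on it. Origin: on the table under the bore; x from bore to tweezer heel, y to the left arm, z up. Bored block x -26..20 mm, 70 mm wide, 30 mm high; heel post x 127..163 mm, 44 mm wide, 54 mm high; between them only a foot bar 22 mm wide, 8 mm high. Tweezer arms point to -x, one each side of the bore, 36 to 46 mm above the table (tips 38 to 44 mm).
- bore (a point): Centre of the mouth of the jig's bore, 30 mm above the table, 9.5 mm wide, chamfered, 22 mm deep, so a seated foot lies 22 mm below this point.
- grips (a point): Midway between the tweezers' two ribbed grip pads, 41 mm above the table, 55 mm from the bore along jig x. Pads: 32 mm long in x, 34 to 48 mm above the table. Over the outsides of the pads the tweezers here measure about 38 mm free and about 27 mm with the tips at the marks. Squeeze along jig y; each arm then pushes back with about 6 N.
- tip_left (a point): Inner face of the left tweezer tip (jig +y), beside the bore, 41 mm above the table. Free, the two tips stand 34 mm apart, so the pin's head passes between them.
- tip_right (a point): Inner face of the right tweezer tip (jig -y), beside the bore, 41 mm above the table.
- mark_left (a point): Left mark: a thin white line engraved along the jig's x on top of the block, 8 mm from the middle of the bore towards jig +y; this point lies on its extension, beside the bore. The two marks are 16 mm apart.
- mark_right (a point): Right mark: the same, 8 mm towards jig -y.
- blade_left (a joint): Angle of the left tweezer arm about its heel, 140 mm from the tip and 85 mm from the middle of the grip pad: 0 free, growing as it is squeezed in; about 0.064 with the tip at its mark; a spring (8 N m per rad) opens it.
- blade_right (a joint): The same for the right arm, also growing as it is squeezed in. The two arms move independently.
- tape_roll: Bystander: loose roll of black tape, 58 x 56 x 19 mm, lying near the front between jig and rack. Origin: centre of its underside.
- spare_cell: Bystander: loose silver battery, 50 x 14 x 14 mm, lying behind the jig and rack. Origin: centre of its underside.
Mind the look-alikes: they are no part of the job. Leave any purple or yellow look-alike of the pin_tall alone.

How it is judged:
By the outcome, as a careful person would: the job done as asked, in the order asked, and still so for the second after the job is handed in, while the arm keeps its last pose, push and grip.
It also fails if it takes over 51 s, if anything falls off the work surface, if the arm or the gripper's body presses on something with over 40 N, if the wrist force passes 120 N, or if a joint passes its speed limit or range.

### The arm

A 6-joint arm with a two-finger parallel gripper is mounted at the origin on a cart in front of the work surface, level with it; the furniture and walls round the work are solid. World frame = base frame: x ahead of the robot, y to its left, z up, the work surface at z = 0. Lengths are in mm, angles in degrees, forces in N, time in s.
With the tool pointing down it reaches from about 300 to 850 mm from the base axis. Payload 4.2 kg.
Tool frame: the origin (TCP) lies midway between the tips of the shut fingers; the grasp point (between the pads) lies 19 mm behind it (env.grasp_offset is the distance from the TCP to the grasp point, in mm); z points along the fingers, y is the line along which they close (so a half turn about z gives the same grasp; the last joint's range is limited). The gripper opens to 91 mm and grips with 3 to 60 N. Pads are 32 mm wide; open, the fingers measure 118 mm over their backs; the gripper's body (76 mm by 178 mm) begins 60 mm behind the grasp point.
Start: joints at [-72.135, 18.312, 89.639, -0, 72.044, -1.146], TCP at [187.307, -543.654, 213.976] pointing down, gripper open.
Joint ranges: [-177.97, 177.97], [-48.28, 115.42], [12.27, 149.76], [-77.06, 257.06], [2.81, 150.46], [-146.56, 146.56]. Speed limits (degrees/s): [147.25, 147.25, 180, 180, 180, 180].

### API

Orientations are given as [roll, pitch, yaw] about the fixed x, y, z axes, in that order (R = Rz(yaw) Ry(pitch) Rx(roll)).
In Python, from workcell import env, optics gives the robot as it stands. The module is installed in compiled form; this text tells all that it offers.
- The arm moves only by the tool send_rows, never from a script. Its argument "targets" is a list that holds one entry, the list of rows, each a list of 7 numbers: the turn, a rotation vector about the world's x, y, z scaled (see below), then the shift along the world's x, y, z scaled (see below), then the closure, from -1 (fully open) to 1 (shut). In form: [[[rx, ry, rz, x, y, z, gripper], ...]]. A call has 1 to 12 rows; each row shifts and turns the commanded pose from where the row before left it; what a row does not reach is not made up. The controller multiplies each number of a shift by 0.2 m and each number of a turn by pi/2 rad. A row lasts 1/10 s, in which the tool goes at most 50 mm and 8.59 degrees, less where a joint would pass 70% of its speed; a pose out of reach is approached as far as the arm can. A call with a number of a shift or a turn outside -1 to 1 is refused whole. A call with a gripper value outside its range is refused whole. The fingers move at their own pace and stop on an object; "grip_force" is the grip in N (left out, the last holds). Time passes only in rows, so rows that do not move let the fingers close. It gives the time, the measured TCP pose, the force, the opening and the grip force at its end, in the units of the state.
- env.state(): the state, without advancing time (a new reading comes with each control period).
- optics.grab_frame(name): name is "side" or "top"; returns (picture, depth): 384x512x3 uint8, red, green, blue; 384x512 float32, mm along the optical axis (not along the pixel's ray), 0 where there is no reading.
- optics.camera_info(name): a dict with "camera_matrix" (3x3 intrinsics, pixels), "k1" (the pictures are not rectified: a ray, as slopes to the right and down, at radius r is drawn at 1 + k1 r^2 times it, then the intrinsics apply), "R" (3x3) and "t" (3): a world point X has camera coordinates R X + t. Camera axes: x right, y down, z forward; pixel columns grow to the right and rows downward; lengths in mm; the calibration is good to about 2 mm. A picture is of the moment at which its call begins. camera_info takes no time and is no camera call.
- env.job_done(): hands the job in; it is judged then, once.
Trained networks look in the newest picture that a camera, given by its name, has taken for a name from the list of things; names that differ only in an ending like _2 or _b are one class to them, and where a whole thing is asked for, a point or a joint stands for the part that bears it (a point fixed in the world has none). Each returns a list of dicts, best first, with "conf" (0 to 1); they miss things now and then, are a little off and sometimes report something else, mostly with a low value. They report only what shows in the picture. A call takes as long as a camera call. They do not tell look-alikes from the thing itself.
- optics.silhouettes(camera, name): "mask" (384x512 bool, what is visible of it) and "at" ([column, row] in pixels, amid what is visible of it).
- optics.place_of(camera, name): "at" ([column, row] in pixels: a listed point, or the origin of a listed thing).
The state is a dict: "time_s": time; "qpos": joint angles; "qvel": joint speeds; "effort": joint torques, N m; "ee_pos": TCP position; "ee_rot": TCP orientation; "force": force on the tool from outside, world axes, zero at the start; "torque": the same for the moment, N m; "gripper_width": finger opening in mm; "gripper_force": force on a finger pad.
Only numpy, scipy, OpenCV 4.12 (cv2) and the standard library are available. Lean on these libraries where they do the work, as an engineer would, in place of code of your own. Each camera call takes 0.05 s, during which the arm holds its last target. There are 200 camera calls.

## Working session

There is one attempt and no reset: what is moved stays moved. The work goes in short steps, Python scripts to look and compute and a tool call to move; the robot and the scene stay as the last step left them, time stands still between calls to the robot, and variables do not carry over. Pictures are saved under pics/ and viewed, at most 10 in all, crops included, and the job is handed in when it is done.

Besides the shell and the picture viewer there is one more tool, called after "Request:" in YAML: its name, and indented under it one key for each argument. send_rows: Moves the arm, as the interface text tells. Its arguments: {"type":"object","properties":{"targets":{"type":"array"},"grip_force":{"type":"number"}},"required":["targets"]}

```bash
mkdir -p pics
cat > h.py <<'E'
import numpy as np, cv2
from workcell import env, optics
def info(c):
    d=optics.camera_info(c); return np.array(d["camera_matrix"]),d["k1"],np.array(d["R"]),np.array(d["t"])
def ray(c,px):
    K,k1,R,t=info(c)
    s=cv2.undistortPoints(np.array([[px]],float),K,np.array([k1,0,0,0.]))[0,0]
    return -R.T@t, R.T@np.array([s[0],s[1],1.])
def atz(c,px,z):
    o,d=ray(c,px); return o+d*(z-o[2])/d[2]
def proj(c,X):
    K,k1,R,t=info(c)
    return cv2.projectPoints(np.array(X,float).reshape(-1,1,3),cv2.Rodrigues(R)[0],t,K,np.array([k1,0,0,0.]))[0][:,0]
def tri(p1,p2):
    o1,d1=ray("top",p1);o2,d2=ray("side",p2)
    A=np.c_[d1,-d2]; s=np.linalg.lstsq(A,o2-o1,rcond=None)[0]
    a,b=o1+d1*s[0],o2+d2*s[1]; return (a+b)/2,np.linalg.norm(a-b)
E
python3 - <<'E'
from h import *
np.set_printoptions(precision=1,suppress=True)
for c in("top","side"):
    p,d=optics.grab_frame(c); cv2.imwrite(f"pics/{c}0.png",cv2.resize(p[:,:,::-1],(800,600)))
    K,k1,R,t=info(c); print(c,-R.T@t,R[2],K[0,0],k1)
    for n,z in dict(pin_tall=8,pin_short=8,pin_square=8,rack=0,jig=0,bore=30,grips=41,tip_left=41,tip_right=41,mark_left=30,mark_right=30,tape_roll=0,spare_cell=0).items():
        for r in optics.place_of(c,n)[:3]:
            print(n,round(r["conf"],2),np.array(r["at"]),atz(c,r["at"],z))
print(env.state()["time_s"],env.grasp_offset,env.state()["ee_rot"])
E
```

```text
top [ 441.2  184.9 1105.7] [ 0.1 -0.  -1. ] 437.47835181765436 -0.10233178755031574
pin_tall 0.6 [189.7 276.3] [391.4 346.3   8. ]
pin_tall 0.51 [214.8 275.8] [394.2 283.9   8. ]
pin_tall 0.43 [194.2 247. ] [464.2 337.6   8. ]
pin_short 0.72 [312.4 254.3] [452.1  41.9   8. ]
pin_short 0.38 [194.2 225.9] [517.  339.6   8. ]
pin_square 0.37 [193.3 201.9] [577.8 344.2   8. ]
rack 0.76 [192.6 226.1] [517.  344.8   0. ]
rack 0.29 [308.1 250.3] [462.   51.8   0. ]
jig 0.61 [309.9 253.9] [453.   47.2   0. ]
bore 0.74 [311.4 251.6] [458.4  47.2  30. ]
bore 0.23 [191.9 226.4] [514.2 342.1  30. ]
grips 0.78 [314.5 235. ] [498.6  41.3  41. ]
grips 0.29 [307.  250.9] [459.7  59.4  41. ]
tip_left 0.42 [309.3 249.5] [463.2  53.8  41. ]
tip_right 0.46 [318.5 252.8] [455.6  31.3  41. ]
mark_left 0.87 [310.5 250.9] [460.1  49.5  30. ]
mark_right 0.83 [312.6 250.7] [460.6  44.3  30. ]
mark_right 0.57 [189.  224.9] [517.7 349.5  30. ]
tape_roll 0.72 [241.8 278.4] [388.9 216.9   0. ]
spare_cell 0.64 [248.9 136.8] [752.7 207.4  -0. ]
side [310.4 922.7 559.3] [ 0.3 -0.8 -0.5] 446.09437944388355 -0.0096445
[... 235 characters left out ...]
. 350.   8.]
pin_square 0.71 [236.  263.9] [563.3 346.6   8. ]
rack 0.93 [264.  270.5] [511.7 336.9   0. ]
jig 0.89 [331.  196.5] [450.9  43.3   0. ]
bore 0.65 [328.1 187.7] [457.5  56.3  30. ]
grips 0.5 [177.7 208.2] [727.1 264.6  41. ]
grips 0.45 [292.4 276.5] [447.2 376.9  41. ]
tip_left 0.62 [326.4 184. ] [461.6  60.   41. ]
tip_left 0.43 [260.1 271.9] [501.9 385.5  41. ]
tip_right 0.46 [331.3 177.4] [457.7  26.8  41. ]
mark_left 0.96 [327.8 186.7] [459.2  52.2  30. ]
mark_left 0.34 [325.4 182.8] [468.2  37.2  30. ]
mark_right 0.68 [333.  186.5] [448.2  47.1  30. ]
tape_roll 0.94 [341.1 241.6] [395.3 201.8   0. ]
spare_cell 0.49 [178.  207.5] [760.8 209.9   0. ]
1.4 18.8 [180.  -0.  19.]
```

View pics/top0.png

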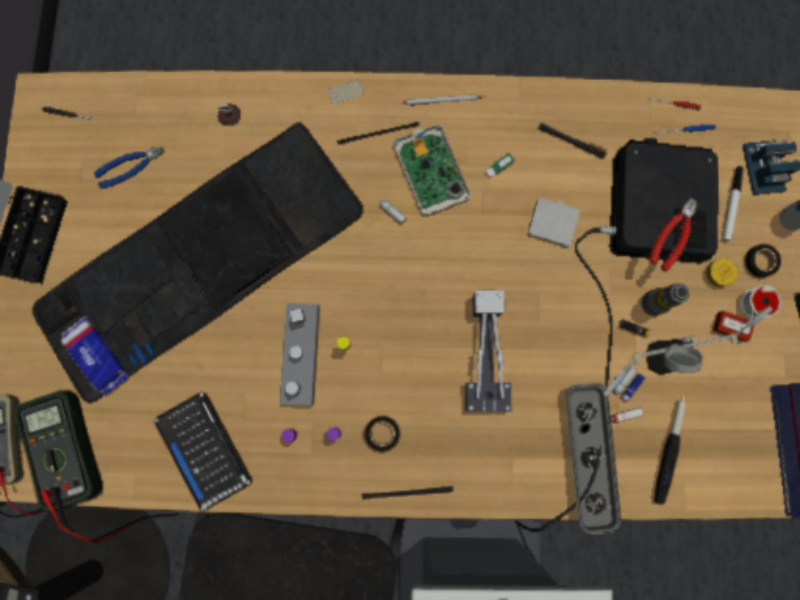

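View pics/side0.png

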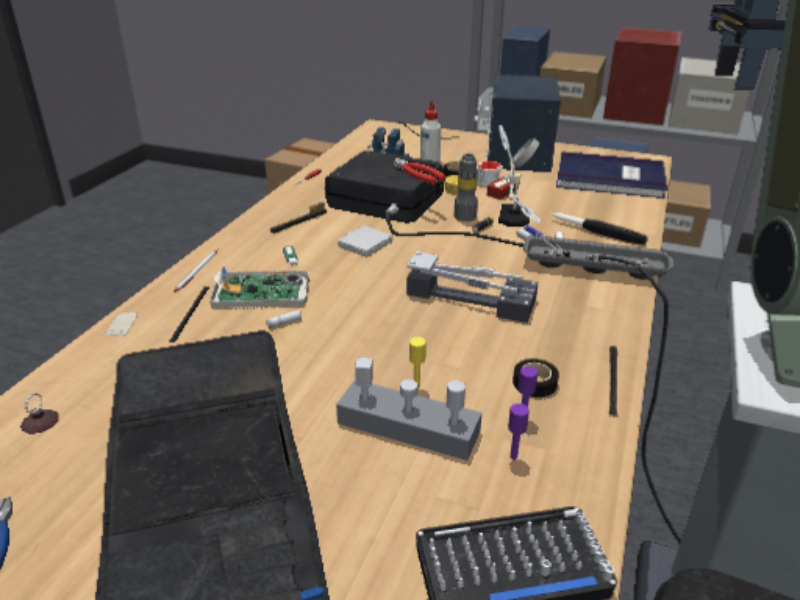

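Both pictures agree on the rack, with three steel pins in it in display pixels. Top view: square (297,315), short (296,352), tall (292,388). Side view: (364,375), (409,390), (456,395). A yellow look-alike and two purple ones stand outside the rack. The jig's bored block is at top (488,397), with its heel away from the robot at (489,302). I'll enlarge both to confirm.

Run:
```python
from h import *
np.set_printoptions(precision=1,suppress=True)
T,D=optics.grab_frame("top"); S,DS=optics.grab_frame("side")
def crop(p,x,y,w,h): return cv2.resize(p[y:y+h,x:x+w,::-1],(400,300),interpolation=cv2.INTER_CUBIC)
cv2.imwrite("pics/crop1.png",np.vstack([np.hstack([crop(T,150,185,120,90),crop(T,262,180,112,84)]),np.hstack([crop(S,210,215,120,90),crop(S,250,150,104,78)])]))
for n in("pin_tall","pin_short","pin_square","rack","jig"):
  for c,dep in(("top",D),("side",DS)):
    for r in optics.silhouettes(c,n)[:3]:
        m=r["mask"]; v,u=np.nonzero(m); o,_=ray(c,(0,0)); z=dep[m]
        K,k1,R,t=info(c)
        P=[]
        for a,b,q in zip(u,v,z):
            if q>0:
                _,d=ray(c,(a,b)); P.append(o+d*q)
        P=np.array(P); top=P[P[:,2]>P[:,2].max()-8]
        print(n,c,round(r["conf"],2),r["at"],m.sum(),"zmax",P[:,2].max(),"top",top.mean(0),np.median(top,0),len(top))
```

```text
pin_tall top 0.51 [211.6, 278.5] 45 zmax 76.49234325752786 top [392.6 281.4  71.7] [391.8 281.1  71.9] 44
pin_tall top 0.49 [244.1, 284.2] 237 zmax 23.045151355259804 top [392.4 209.   18.3] [391.3 209.2  18.1] 206
pin_tall top 0.37 [190.3, 246.7] 43 zmax 83.17027717710494 top [459.2 343.9  79.5] [459.8 344.1  79.9] 38
pin_tall side 0.81 [330.5, 274.1] 284 zmax 74.65344453859257 top [387.  354.6  71.4] [387.  355.3  71.9] 94
pin_tall side 0.71 [290.7, 253.0] 213 zmax 82.90620836812423 top [458.5 350.1  79.7] [458.6 350.6  80.1] 92
pin_tall side 0.69 [334.8, 244.2] 210 zmax 74.31675870883043 top [391.  286.8  71.3] [391.1 287.8  72.1] 83
pin_short side 0.47 [260.6, 250.3] 139 zmax 67.8376334764879 top [513.2 349.3  64.6] [513.  349.8  65. ] 81
pin_square top 0.56 [191.5, 202.1] 94 zmax 84.91620216950434 top [570.1 341.9  79.7] [570.7 341.7  79.9] 50
pin_square top 0.4 [188.5, 224.9] 55 zmax 68.32821922820108 top [514.7 343.9  64.4] [515.  344.2  64.5] 53
pin_square side 0.48 [234.5, 242.6] 239 zmax 82.58239849386001 top [568.3 347.8  79.5] [568.4 349.2  80. ] 86
rack top 0.6 [190.7, 224.9] 1262 zmax 81.61794435244246 top [578.  345.2  79.7] [577.8 346.7  80.4] 3
rack side 0.81 [264.9, 266.8] 2552 zmax 51.84023420959488 top [466.4 352.7  51.8] [466.4 352.7  51.8] 1
jig top 0.72 [311.3, 232.9] 1414 zmax 59.64945362177491 top [600.8  47.3  54.5] [600.1  47.2  54.3] 204
jig side 0.94 [302.7, 180.4] 1860 zmax 59.34891117278323 top [600.1  51.8  54.6] [600.1  51.8  54.4] 156
jig side 0.71 [290.1, 252.0] 235 zmax 82.90620836812423 top [458.5 350.5  79.6] [458.6 351.2  80.1] 88
```

View pics/crop1.png

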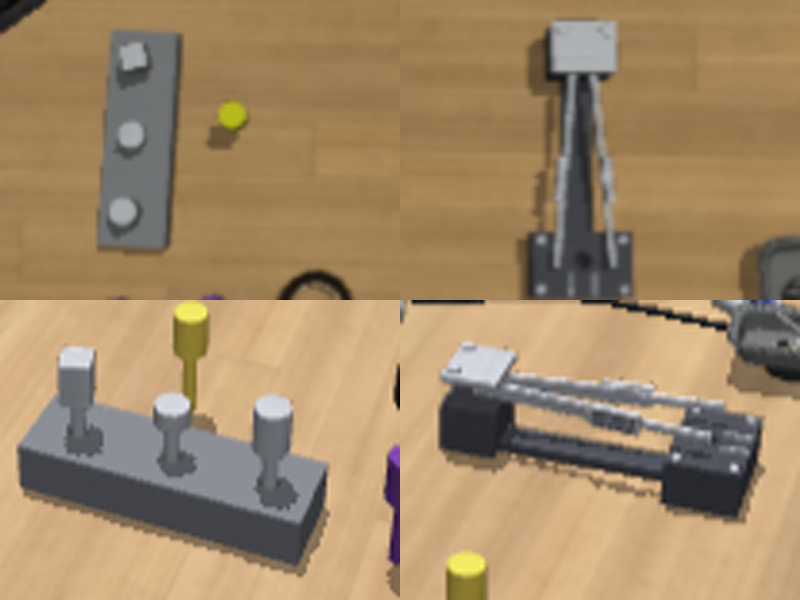

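The crop confirms it. The tall round steel pin is the one nearest the robot, at crop (122,212) top and (272,425) side, with its head top at z≈80. The short pin tops out at about 65, the third head is square, and the yellow and purple ones are outside the rack. Next I'll measure the jig's pose.

```bash
cat >> h.py <<'E'
def cloud(c,dep,box):
    u0,v0,u1,v1=box; K,k1,R,t=info(c)
    vv,uu=np.mgrid[v0:v1,u0:u1]; z=dep[v0:v1,u0:u1].ravel()
    s=cv2.undistortPoints(np.c_[uu.ravel(),vv.ravel()].astype(float).reshape(-1,1,2),K,np.array([k1,0,0,0.]))[:,0]
    return (np.c_[s*z[:,None],z]-t)@R, np.c_[uu.ravel(),vv.ravel()]
E
python3 - <<'E'
from h import *
np.set_printoptions(precision=1,suppress=True)
T,D=optics.grab_frame("top"); S,DS=optics.grab_frame("side")
for c,dep,box in(("top",D,(285,180,340,272)),("side",DS,(250,150,354,228))):
    P,uv=cloud(c,dep,box)
    for nm,zc,tol in(("heel",54,4),("block",30,5)):
        ok=(abs(P[:,2]-zc)<tol)&(P[:,0]<480 if nm=="block" else P[:,0]>560)
        Q=P[ok]
        (cx,cy),(w,h),a=cv2.minAreaRect(Q[:,:2].astype(np.float32))
        print(c,nm,len(Q),"z",np.median(Q[:,2]),"mean",Q.mean(0)[:2],"rect",np.round([cx,cy,w,h,a],1), Q[:,:2].min(0),Q[:,:2].max(0))
    ok=(P[:,2]>36)&(P[:,2]<50)&(P[:,0]>440)&(P[:,0]<580)
    Q=P[ok]
    for s in (0,1):
        for x0 in range(440,580,20):
            q=Q[(abs(Q[:,0]-x0-10)<10)&((Q[:,1]>47-(x0-455)/145*0)==s)]
            print(s,x0,len(q),q.mean(0) if len(q) else "",end="; ")
    print()
# bore dark spot in top, print gray
g=cv2.cvtColor(T,cv2.COLOR_RGB2GRAY)
print(g[244:264,300:326])
for p in((313,252.8),(312.9,252.5)): print(atz("top",p,30))
print("pin top by brightness", )
g2=g[236:256,178:202]; print(g2)
E
```

```text
top heel 237 z 53.72184021314029 mean [599.8  46.8] rect [600.3  47.   35.   39.8   0.7] [582.7  26.9] [618.   66.9]
top block 487 z 29.604209928678586 mean [451.5  45. ] rect [452.6  45.6  44.   69.7   0.9] [430.1  10.6] [475.1  80.2]
0 440 6 [455.2  26.7  42.5]; 0 460 17 [469.6  28.   42.7]; 0 480 17 [491.3  29.7  44.3]; 0 500 28 [509.5  30.9  46.1]; 0 520 23 [527.7  33.6  45.3]; 0 540 18 [549.7  37.1  45.1]; 0 560 11 [568.   38.6  44.5]; 1 440 7 [455.6  64.8  43.3]; 1 460 16 [470.2  63.5  44.2]; 1 480 12 [489.4  62.1  43.3]; 1 500 28 [510.5  60.   46.2]; 1 520 18 [529.3  57.5  45.1]; 1 540 18 [549.8  55.2  44.4]; 1 560 16 [570.3  54.   44.5]; 
side heel 163 z 54.675856929692806 mean [599.   51.9] rect [600.4  50.7  35.8  45.1   0.7] [582.3  28. ] [618.1  73.5]
side block 444 z 30.398267697692766 mean [452.   12.6] rect [450.7 -31.9  51.7 231.    0.4] [ 425.1 -147.4] [477.2  83.6]
0 440 13 [454.9  16.6  42.8]; 0 460 24 [470.3  29.9  43. ]; 0 480 28 [491.6  31.5  42.8]; 0 500 46 [509.9  33.3  44.1]; 0 520 41 [529.4  35.7  43.1]; 0 540 34 [549.9  38.4  43. ]; 0 560 31 [569.5  40.4  4
[... 3780 characters left out ...]
01 111 111 109 161 169 169 170 171 170 165 134  77  90 111 114 114
  114 114 114 103  67  90]
 [133 104 111 109  94 144 165 168 169 169 164 149 100  74 103 114 114 115
  115 114 113 103  65  91]
 [132 105 112 108  81  97 139 153 158 156 142 107  70  80 110 114 114 115
  115 115 113 101  62  95]
 [134 107 111 109  80  75  84 112 123 119  95  71  72  94 112 114 114 114
  114 114 113 102  66 100]
 [136 110 112 110  92  76  74  78  80  80  78  78  94 110 114 114 114 114
  115 114 113 101  66 101]
 [137 112 112 113 108  80  73  74  76  78  90  96 110 114 114 114 113 114
  114 114 112  98  67 105]
 [136 112 112 113 111  93  78  78  91  96 110 112 114 114 114 114 114 114
  115 114 110  89  71 114]]
```

Request:
send_rows:
  targets:
    - [[0,0,-0.0101,0.068,0.222,0,-0.2],[0,0,-0.0101,0.068,0.222,0,-0.2],[0,0,-0.0101,0.068,0.222,0,-0.2],[0,0,-0.0101,0.068,0.222,0,-0.2],[0,0,-0.0101,0.068,0.222,0,-0.2],[0,0,-0.0101,0.068,0.222,0,-0.2],[0,0,-0.0101,0.068,0.222,0,-0.2],[0,0,-0.0101,0.068,0.222,0,-0.2],[0,0,-0.0101,0.068,0.222,0,-0.2],[0,0,-0.0101,0.068,0.222,0,-0.2]]
  grip_force: 15

```text
time_s: 3.1
ee_pos: [323.5, -98.0, 214.4]
ee_rot: [180.0, -0.1, 9.8]
force: [1.6, 0.2, -0.0]
gripper_width: 55.0
gripper_force: 0.0
```

Run:
```python
from h import *
np.set_printoptions(precision=1,suppress=True)
for p,z in(((186.5,247.7),80),((312.75,258),30),((312.75+.3,252.5),30),((305.5,252),44),((321,252),44)): print(p,z,atz("top",p,z))
```

```text
(186.5, 247.7) 80 [460.6 345.6  80. ]
(312.75, 258) 30 [442.9  43.8  30. ]
(313.05, 252.5) 30 [456.3  43.2  30. ]
(305.5, 252) 44 [457.   63.3  44. ]
(321, 252) 44 [457.6  25.7  44. ]
```

Request:
send_rows:
  targets:
    - [[0,0,-0.0101,0.068,0.222,0,-0.2],[0,0,-0.0101,0.068,0.222,0,-0.2],[0,0,-0.0101,0.068,0.222,0,-0.2],[0,0,-0.0101,0.068,0.222,0,-0.2],[0,0,-0.0101,0.068,0.222,0,-0.2],[0,0,-0.0101,0.068,0.222,0,-0.2],[0,0,-0.0101,0.068,0.222,0,-0.2],[0,0,-0.0101,0.068,0.222,0,-0.2],[0,0,-0.0101,0.068,0.222,-0.2,-0.2],[0,0,-0.0101,0.068,0.222,-0.2,-0.2],[0,0,0,0,0,-0.15,-0.2],[0,0,0,0,0,0,-0.2]]

```text
time_s: 4.3
ee_pos: [451.6, 327.0, 114.4]
ee_rot: [179.7, 0.5, 0.9]
force: [-0.3, -0.7, -0.3]
gripper_width: 54.8
gripper_force: 0.0
```

Run:
```python
from h import *
np.set_printoptions(precision=1,suppress=True)
S,DS=optics.grab_frame("side")
cv2.imwrite("pics/side1.png",cv2.resize(S[160:310,200:400,::-1],(800,600),interpolation=cv2.INTER_CUBIC))
s=env.state();print(s["ee_pos"],s["ee_rot"],proj("side",s["ee_pos"]))
```

```text
[453.  327.4 117. ] [179.8   0.2   0.9] [[299.7 222.9]]
```

View pics/side1.png

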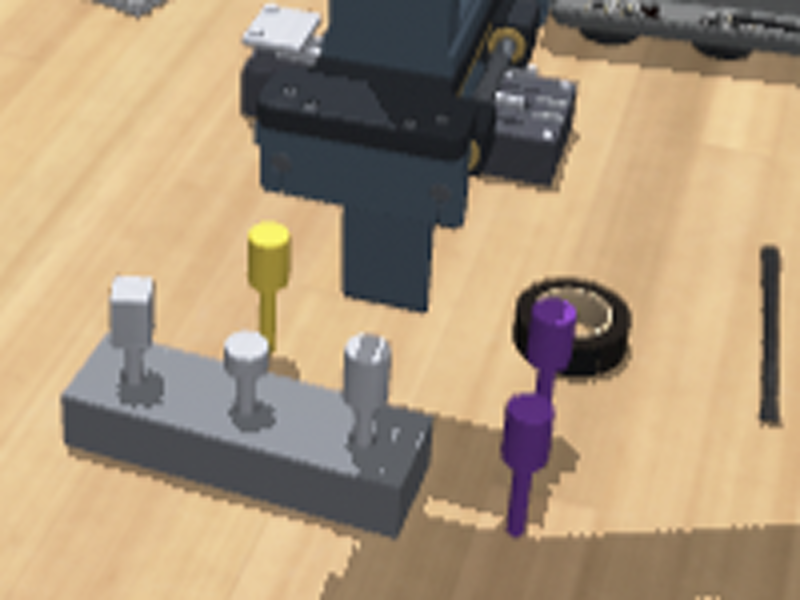

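The side view shows the gripper above the rack, still about 17 mm short in y. The tall pin's head is at (367,345), with nothing near the fingers.

Request:
send_rows:
  targets:
    - [[0,0,0,0.0345,0.0865,0,-0.2],[0,0,0,0,0,0,-0.2],[0,0,0,0,0,0,-0.2]]

```text
time_s: 4.65
ee_pos: [461.7, 345.0, 120.5]
ee_rot: [-179.9, -0.1, 0.8]
force: [-0.7, -0.8, -1.0]
gripper_width: 55.0
gripper_force: 0.0
```

Request:
send_rows:
  targets:
    - [[0,0,0,-0.01,0,-0.11,-0.2],[0,0,0,0,0,-0.11,-0.2],[0,0,0,0,0,-0.11,-0.2],[0,0,0,0,0,0,-0.2],[0,0,0,0,0,0,-0.2]]

```text
time_s: 5.15
ee_pos: [459.4, 344.8, 53.7]
ee_rot: [-180.0, -0.0, 0.8]
force: [-0.1, 0.3, 0.6]
gripper_width: 54.7
gripper_force: 0.0
```

Run:
```python
from h import *
s=env.state();print(s["ee_pos"],s["ee_rot"],s["force"])
```

```text
[459.43689069 344.84226947  53.72323071] [-1.79990213e+02 -3.25486166e-02  7.98333770e-01] [-0.07985271  0.25806849  0.61115818]
```

Request:
send_rows:
  targets:
    - [[0,0,0,0,0,0,0.6],[0,0,0,0,0,0,0.8],[0,0,0,0,0,0,0.8],[0,0,0,0,0,0,0.8],[0,0,0,0,0,0,0.8]]
  grip_force: 6

```text
time_s: 5.65
ee_pos: [459.3, 345.6, 53.0]
ee_rot: [-180.0, -0.0, 0.8]
force: [0.3, 1.5, 0.6]
gripper_width: 18.9
gripper_force: 6.0
```

Request:
send_rows:
  targets:
    - [[0,0,0,0,0.005,0,0.8],[0,0,0,0,0,0,0.8],[0,0,0,0,0,0,0.8]]

```text
time_s: 5.95
ee_pos: [459.3, 346.5, 52.8]
ee_rot: [-180.0, -0.0, 0.8]
force: [0.5, 0.6, 1.8]
gripper_width: 18.7
gripper_force: 6.0
```

Firm up the grip and lift.

Request:
send_rows:
  targets:
    - [[0,0,0,0,0,0,1],[0,0,0,0,0,0,1],[0,0,0,0,0,0,1],[0,0,0,0,0,0.1,1],[0,0,0,0,0,0.2,1],[0,0,0,0,0,0.2,1],[0,0,0,0,0,0,1]]
  grip_force: 30

```text
time_s: 6.65
ee_pos: [462.0, 348.3, 158.1]
ee_rot: [-179.6, -0.5, 0.8]
force: [0.7, 0.9, 0.1]
gripper_width: 18.1
gripper_force: 29.9
```

Run:
```python
from h import *
np.set_printoptions(precision=1,suppress=True)
S,DS=optics.grab_frame("side")
cv2.imwrite("pics/side2.png",cv2.resize(S[160:310,200:400,::-1],(800,600),interpolation=cv2.INTER_CUBIC))
s=env.state();p=np.array(s["ee_pos"]);print(p,s["ee_rot"],s["force"],s["gripper_width"])
for z in(0,-20,-45): print(proj("side",p+[0,0,z]),(proj("side",p+[0,0,z])-[200,160])*4)
```

```text
[460.5 347.1 155.2] [-179.8   -0.3    0.8] [ 0.6  0.2 -1.1] 18.23314977733925
[[293.1 209.5]] [[372.6 197.8]]
[[292.6 219.6]] [[370.2 238.4]]
[[291.8 231.9]] [[367.3 287.4]]
```

View pics/side2.png

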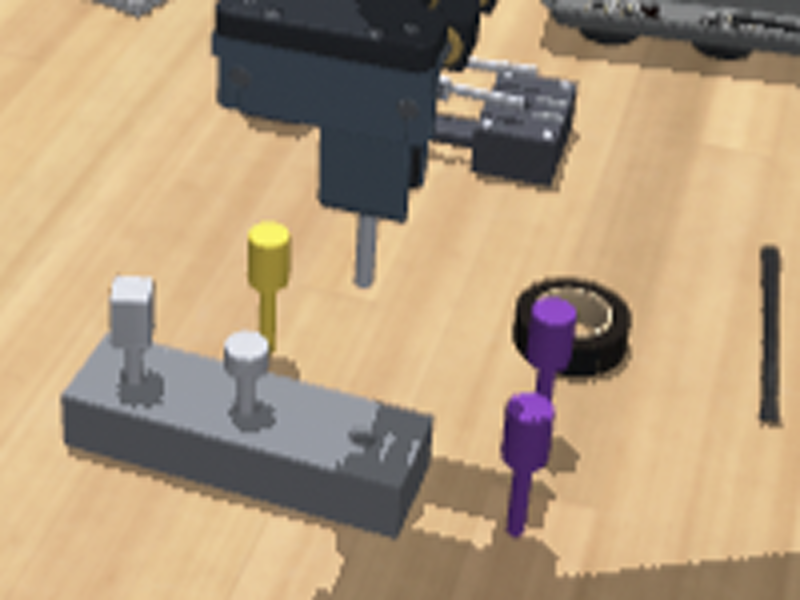

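The pin is held upright, with its foot at (364,285). The other two pins are undisturbed. Next I'll carry it over the jig.

Request:
send_rows:
  targets:
    - [[0,0,0,-0.004,-0.15,0,1],[0,0,0,-0.004,-0.215,0,1],[0,0,0,-0.004,-0.215,0,1],[0,0,0,-0.004,-0.215,0,1],[0,0,0,-0.004,-0.215,0,1],[0,0,0,-0.004,-0.215,0,1],[0,0,0,-0.004,-0.2,0,1],[0,0,0,0,-0.08,0,1],[0,0,0,0,0,0,1],[0,0,0,0,0,0,1],[0,0,0,0,0,0,1]]

```text
time_s: 7.8
ee_pos: [453.2, 46.1, 152.0]
ee_rot: [-180.0, 0.1, 0.9]
force: [-0.6, 0.6, -0.7]
gripper_width: 17.9
gripper_force: 29.9
```

Run:
```python
from h import *
s=env.state();print(s["time_s"],s["ee_pos"],s["ee_rot"],s["force"],s["gripper_width"])
```

```text
7.8 [453.21360313  46.11446314 152.04159507] [-1.79990135e+02  8.29842977e-02  8.85003935e-01] [-0.5908521   0.6043616  -0.72981719] 17.867670843722745
```

Request:
send_rows:
  targets:
    - [[0,0,0,0.009,-0.003,-0.12,1],[0,0,0,0,0,-0.12,1],[0,0,0,0,0,-0.1,1],[0,0,0,0,0,0,1],[0,0,0,0,0,0,1]]

```text
time_s: 8.3
ee_pos: [455.5, 45.5, 84.8]
ee_rot: [180.0, 0.0, 0.9]
force: [1.3, 0.7, 0.2]
gripper_width: 18.1
gripper_force: 29.9
```

Run:
```python
from h import *
np.set_printoptions(precision=1,suppress=True)
S,DS=optics.grab_frame("side"); T,_=optics.grab_frame("top")
a=cv2.resize(S[150:225,280:380,::-1],(800,600),interpolation=cv2.INTER_CUBIC)
s=env.state();p=np.array(s["ee_pos"]);print(p,s["ee_rot"],s["force"],s["gripper_width"])
y=np.radians(.8);c,sn=np.cos(y),np.sin(y)
def W(j,b=(455.5,44.5)): return [b[0]+c*j[0]-sn*j[1],b[1]+sn*j[0]+c*j[1],j[2]]
for j in((0,0,30),(-26,35,30),(-26,-35,30),(20,35,30),(-26,35,0),(20,35,0)):
    q=(proj("side",W(j))[0]-[280,150])*8; print(j,q); cv2.circle(a,tuple(int(v) for v in q),3,(0,0,255),-1)
print("foot",(proj("side",p-[0,0,44.8])[0]-[280,150])*8)
cv2.imwrite("pics/side3.png",a)
```

```text
[456.4  45.2  85.7] [-180.    -0.1    0.9] [0.  0.2 0.3] 17.761784816319604
(0, 0, 30) [400.9 282.8]
(-26, 35, 30) [467.8 361.2]
(-26, -35, 30) [513.2 240.3]
(20, 35, 30) [304.9 331. ]
(-26, 35, 0) [456.9 451.1]
(20, 35, 0) [296.7 420.3]
foot [401.  250.8]
```

View pics/side3.png

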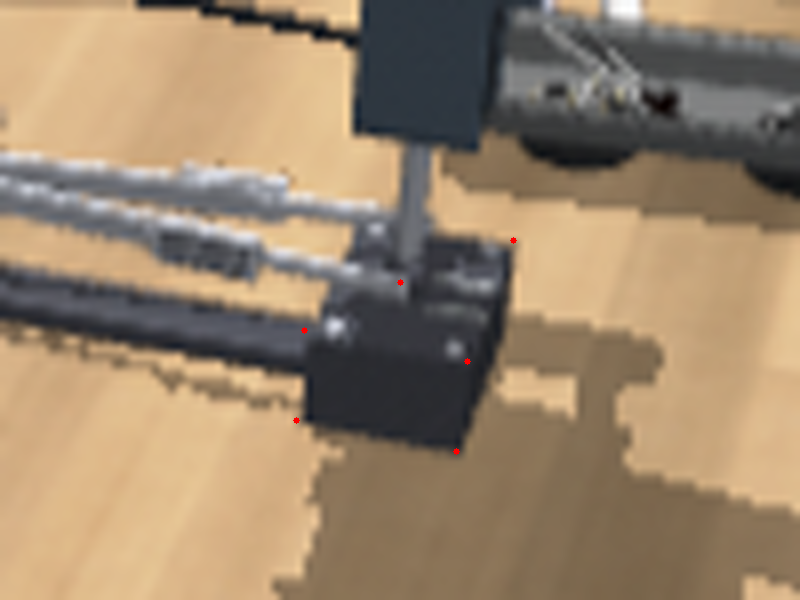

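Request:
send_rows:
  targets:
    - [[0,0,0,0,0,-0.015,1],[0,0,0,0,0,-0.015,1],[0,0,0,0,0,-0.015,1],[0,0,0,0,0,-0.01,1],[0,0,0,0,0,0,1]]

```text
time_s: 8.9
ee_pos: [455.1, 44.6, 73.4]
ee_rot: [180.0, 0.0, 0.8]
force: [-1.2, 0.1, -0.4]
gripper_width: 18.1
gripper_force: 29.9
```

Request:
send_rows:
  targets:
    - [[0,0,0,0,0,-0.01,1],[0,0,0,0,0,-0.01,1],[0,0,0,0,0,0,1]]

```text
time_s: 9.2
ee_pos: [455.2, 44.7, 69.4]
ee_rot: [180.0, 0.0, 0.8]
force: [0.5, 0.0, -0.7]
gripper_width: 18.1
gripper_force: 29.9
```

It's entering the bore: the foot is at about 24.5, below the 30 mm mouth, with no force. Continuing down.

Request:
send_rows:
  targets:
    - [[0,0,0,0,0,-0.02,1],[0,0,0,0,0,-0.02,1],[0,0,0,0,0,0,1]]

```text
time_s: 9.5
ee_pos: [454.9, 44.7, 61.1]
ee_rot: [180.0, 0.1, 0.8]
force: [0.2, -0.7, -0.1]
gripper_width: 17.9
gripper_force: 29.9
```

Request:
send_rows:
  targets:
    - [[0,0,0,0,0,-0.02,1],[0,0,0,0,0,-0.015,1],[0,0,0,0,0,0,1]]

```text
time_s: 9.8
ee_pos: [455.0, 44.6, 54.2]
ee_rot: [180.0, 0.1, 0.8]
force: [-0.4, -0.9, -0.8]
gripper_width: 18.0
gripper_force: 29.9
```

Request:
send_rows:
  targets:
    - [[0,0,0,0,0,-0.01,1],[0,0,0,0,0,0,1],[0,0,0,0,0,0,1]]

```text
time_s: 10.1
ee_pos: [455.6, 44.7, 52.8]
ee_rot: [180.0, -0.0, 0.8]
force: [0.6, 0.7, 0.1]
gripper_width: 18.2
gripper_force: 29.9
```

Request:
send_rows:
  targets:
    - [[0,0,0,0,0,-0.006,1],[0,0,0,0,0,0,1],[0,0,0,0,0,0,1]]

```text
time_s: 10.4
ee_pos: [456.0, 44.7, 52.6]
ee_rot: [180.0, -0.1, 0.8]
force: [-1.7, -0.2, 9.4]
gripper_width: 17.9
gripper_force: 29.9
```

Request:
send_rows:
  targets:
    - [[0,0,0,0,0,0.003,0.5],[0,0,0,0,0,0,0.1],[0,0,0,0,0,0,-0.2],[0,0,0,0,0,0,-0.2],[0,0,0,0,0,0.1,-0.2],[0,0,0,0,0,0.15,-0.2],[0,0,0,0.1,0,0.1,-0.2],[0,0,0,0.175,0.004,0,-0.2],[0,0,0,0,0,0,-0.2],[0,0,0,0,0,0,-0.2]]
  grip_force: 30

```text
time_s: 11.4
ee_pos: [510.0, 45.5, 121.5]
ee_rot: [180.0, 0.1, 0.8]
force: [-0.5, -0.1, -0.6]
gripper_width: 55.2
gripper_force: 0.0
```

Run:
```python
from h import *
np.set_printoptions(precision=1,suppress=True)
S,DS=optics.grab_frame("side"); T,_=optics.grab_frame("top")
s=env.state();print(s["ee_pos"],s["ee_rot"],s["force"],s["gripper_width"])
a=cv2.resize(S[135:225,260:360,::-1],(500,450),interpolation=cv2.INTER_CUBIC)
b=cv2.resize(T[200:290,283:343,::-1],(300,450),interpolation=cv2.INTER_CUBIC)
cv2.imwrite("pics/c4.png",np.hstack([a,b]))
```

```text
[508.9  45.4 121.3] [180.    0.2   0.8] [-0.3  0.2 -0.1] 54.2688095801304
```

View pics/c4.png

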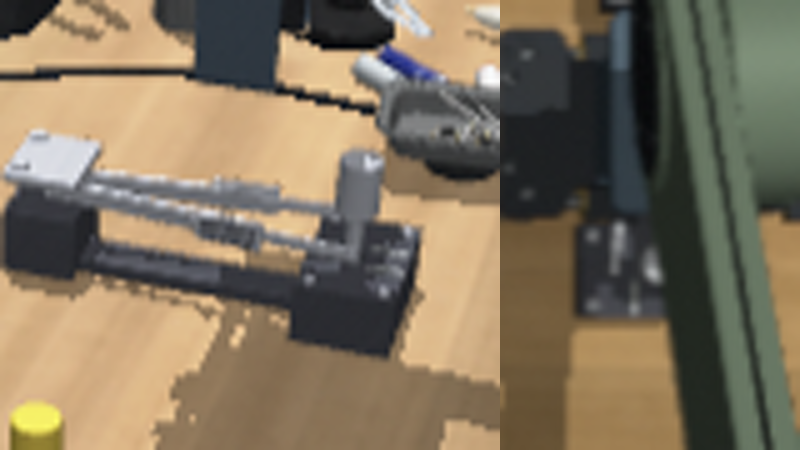

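The pin stands fully down in the bore at (360,180), released, with its head between the tips. Next I'll lower the fingers around the grips.

Request:
send_rows:
  targets:
    - [[0,0,0,0.004,0,-0.1,-0.2],[0,0,0,0,0,-0.1,-0.2],[0,0,0,0,0,-0.1,-0.2],[0,0,0,0,0,-0.1,-0.2],[0,0,0,0,0,-0.095,-0.2],[0,0,0,0,0,0,-0.2],[0,0,0,0,0,0,-0.2]]

```text
time_s: 12.2
ee_pos: [510.5, 45.5, 23.2]
ee_rot: [180.0, 0.1, 0.8]
force: [-0.2, 0.4, 0.8]
gripper_width: 54.7
gripper_force: 0.0
```

```bash
cat > st.py <<'E'
from h import *
np.set_printoptions(precision=2,suppress=True)
import sys
L=[]
for i in range(int(sys.argv[1])):
    if i: optics.grab_frame("top")
    L.append(env.state())
for k in("ee_pos","ee_rot","force","torque","gripper_width","gripper_force"): print(k,np.mean([l[k] for l in L],0))
print(L[-1]["time_s"])
E
python3 st.py 6
```

```text
ee_pos [511.44  45.54  23.9 ]
ee_rot [60.   -0.07  0.83]
force [ 0.02 -0.03  0.39]
torque [0.04 0.   0.01]
gripper_width 54.67930624556015
gripper_force 0.0
12.45
```

Request:
send_rows:
  targets:
    - [[0,0,0,0,0,0,0.0],[0,0,0,0,0,0,0.15],[0,0,0,0,0,0,0.25],[0,0,0,0,0,0,0.34],[0,0,0,0,0,0,0.34],[0,0,0,0,0,0,0.34]]
  grip_force: 20

```text
time_s: 13.05
ee_pos: [510.7, 45.6, 23.3]
ee_rot: [-180.0, 0.1, 0.8]
force: [-2.7, 1.7, 5.9]
gripper_width: 30.1
gripper_force: 4.2
```

```bash
python3 st.py 10
```

```text
ee_pos [510.74  45.56  23.26]
ee_rot [-108.      0.05    0.83]
force [-2.6   1.13  5.49]
torque [ 0.25  0.57 -0.03]
gripper_width 30.149130815964924
gripper_force 4.18639488145709
13.5
```

Request:
send_rows:
  targets:
    - [[0,0,0,0,0.002,0.0025,0.34],[0,0,0,0,0,0,0.37],[0,0,0,0,0,0,0.4],[0,0,0,0,0,0,0.4],[0,0,0,0,0,0,0.4]]

```text
time_s: 14.0
ee_pos: [510.6, 45.8, 23.4]
ee_rot: [180.0, 0.1, 0.8]
force: [-3.8, 0.6, 1.4]
gripper_width: 27.5
gripper_force: 5.3
```

```bash
python3 st.py 10
python3 - <<'E'
from h import *
np.set_printoptions(precision=2,suppress=True)
S,DS=optics.grab_frame("side"); T,_=optics.grab_frame("top")
a=cv2.resize(S[160:210,295:355,::-1],(480,400),interpolation=cv2.INTER_CUBIC)
b=cv2.resize(T[235:275,295:327,::-1],(320,400),interpolation=cv2.INTER_CUBIC)
cv2.imwrite("pics/c5.png",np.hstack([a,b]))
for c in("side","top"):
    for n in("tip_left","tip_right","mark_left","mark_right"):
        for r in optics.place_of(c,n)[:1]: print(c,n,r["conf"],r["at"],atz(c,r["at"],41 if n[0]=="t" else 30))
E
```

```text
ee_pos [510.63  45.85  23.39]
ee_rot [179.99   0.07   0.83]
force [-4.21  0.63  1.53]
torque [ 0.15  0.73 -0.05]
gripper_width 27.35198059926688
gripper_force 5.3232898861169815
14.45
side tip_left 0.58 [329.1, 182.5] [457.37  51.29  41.  ]
side tip_right 0.65 [333.5, 179.8] [450.59  35.8   41.  ]
side mark_left 0.6 [328.6, 184.9] [459.2   43.79  30.  ]
side mark_right 0.87 [333.6, 185.7] [447.69  43.18  30.  ]
top mark_left 0.59 [308.0, 251.3] [458.98  55.6   30.  ]
top mark_right 0.82 [312.9, 250.1] [462.11  43.57  30.  ]
```

View pics/c5.png

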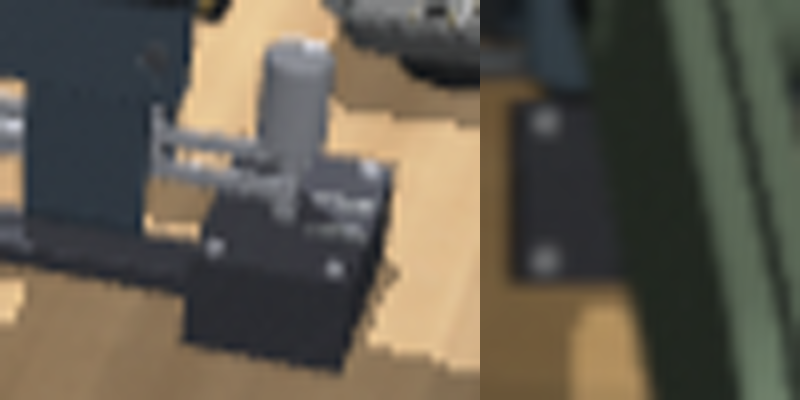

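The top view is hidden by the forearm. The side view shows both tips drawn in beside the neck, at (250,150) and (265,185), clear of it. I'll relieve the friction drag in x, centre by force in y, and close to 27 mm.

Request:
send_rows:
  targets:
    - [[0,0,0,-0.0025,0.0015,0.001,0.4],[0,0,0,0,0,0,0.407],[0,0,0,0,0,0,0.407],[0,0,0,0,0,0,0.407]]

```text
time_s: 15.35
ee_pos: [510.7, 46.1, 23.6]
ee_rot: [180.0, 0.0, 0.8]
force: [-4.2, -0.7, -3.7]
gripper_width: 27.1
gripper_force: 5.4
```

```bash
python3 st.py 10
python3 - <<'E'
from h import *
np.set_printoptions(precision=1,suppress=True)
S=np.mean([optics.grab_frame("side")[0].astype(float) for _ in range(4)],0)
g=S.mean(2); print(g[172:196,312:342].astype(int))
np.save("S1.npy",S)
y=np.radians(.8);c,sn=np.cos(y),np.sin(y);b=(455.5,44.7)
def W(j): return [b[0]+c*j[0]-sn*j[1],b[1]+sn*j[0]+c*j[1],j[2]]
for o in (8,17):
  for s in(1,-1):
    for x in(0,10,20): print(o*s,x,proj("side",W((x,s*(o+2),44)))[0],proj("side",W((x,s*o,41)))[0])
for j in((20,35,30),(-26,35,30),(-26,-35,30)): print(j,proj("side",W(j))[0])
E
```

```text
ee_pos [510.64  46.16  23.59]
ee_rot [179.99   0.01   0.83]
force [-3.44 -0.35 -5.05]
torque [ 0.03  0.5  -0.05]
gripper_width 27.06471366016986
gripper_force 5.412654027342796
15.8
[[ 52  54  52  57  58  83 180 190 191 192 193 191 188 184 181 110  92 101
  106 110 112 114 112 107 130 112 114 114 113 111]
 [ 53  51 134  76  48 112 190 191 193 195 194 191 187 183 180 104  93 102
  107 110 112 114 111 106 152 165 115 114 113 110]
 [ 55  49 126  83  47 146 191 192 194 194 193 189 185 182 179 106  94 103
  107 110 112 114 110 104 154 183 167 166 163 159]
 [ 55  49 123 111  60 146 192 194 196 195 193 188 184 181 179  92  96 104
  108 111 113 113 109 103 175 184 184 183 180 177]
 [ 56  48 116 124 118 142 168 193 172 169 164 179 155 182 181  87  98 105
  108 111 113 112 108 100 183 185 186 183 180 178]
 [ 56  58 117 116 119 122 127 138 126 133 136 152 148 165 163 107  98 105
  109 112 113 112 106 112 185 185 185 181 179 178]
 [ 57  60 113  71  84 137 126 124 118 115 117 121 125 122 124 113 105 108
  109 112 112 112 108 133 185 185 184 181 179 177]
 [ 57  64 114  96  76 171 182 181 177 143 1
[... 1870 characters left out ...]
 46  46  46  45  44  46  46  48  48
   49  51  51  53  55  64  98  89  54  46  37  39]
 [ 48  45  45  45  45  48  46  45  46  46  46  45  44  45  45  45  45  45
   44  46  45  47  48  48  49  51  51  38  37  54]]
8 0 [329.8 182.2] [329.8 183. ]
8 10 [325.4 181.5] [325.5 182.2]
8 20 [321.1 180.7] [321.2 181.4]
-8 0 [331.6 178. ] [331.3 179.6]
-8 10 [327.3 177.3] [327.  178.8]
-8 20 [323.  176.5] [322.7 178.1]
17 0 [328.9 184.2] [329.  184.9]
17 10 [324.6 183.4] [324.6 184.1]
17 20 [320.2 182.6] [320.3 183.3]
-17 0 [332.3 176.2] [332.  177.7]
-17 10 [328.1 175.5] [327.8 177. ]
-17 20 [323.8 174.7] [323.5 176.2]
(20, 35, 30) [318.1 191.4]
(-26, 35, 30) [338.5 195.2]
(-26, -35, 30) [344.1 180.1]
```

Run:
```python
import cv2,numpy as np
np.set_printoptions(linewidth=200)
a=cv2.imread("pics/c4.png")[:,:500].astype(float)
f=cv2.resize(a,(100,90),interpolation=cv2.INTER_AREA).mean(2)   # origin (260,135)
n=np.load("S1.npy").mean(2)
print(np.round(f[172-135:196-135,312-260:342-260]).astype(int))
```

```text
[[149 161 161 154 166 188 189 189 190 191 191 190 187 184 175 109  92 100 106 110 112 113 111 109 132 116 111 111 111 110]
 [134 130 129 133 176 189 188 189 191 193 192 190 186 183 174 110  94 101 107 110 112 112 109 109 150 158 120 116 115 113]
 [128 133 132 137 170 167 170 174 182 184 190 187 183 181 171  99  93 102 107 111 113 113 108 107 153 179 165 162 159 156]
 [116 123 123 124 129 128 136 142 150 155 165 164 162 161 157  93  94 103 108 111 113 112 106 106 168 184 183 181 178 175]
 [110 108 110 113 119 121 118 119 121 124 128 128 125 128 131  92  97 105 108 111 112 112 105 104 176 185 184 182 179 177]
 [137 123 128 142 171 172 148 145 137 137 127 125 113 116 115 101  99 106 109 111 113 112 106 117 180 186 185 181 178 177]
 [179 175 176 181 190 191 183 182 178 175 168 162 101  87 112 117  91 104 111 112 111 109 108 139 177 181 180 176 177 174]
 [176 192 192 191 191 192 193 193 191 186 185 174  78  60  77  83  70  88 104 108  96  80  80  99 117 119 126 129 155 161]
 [140 190 195 190 193 195 195 194 190 185 183 154  66  56  55  55  59  80 103 111  90  60  58  60  61  62  69  74 12
[... 1152 characters left out ...]
120 114  62  57  58  58  58  58  58  58  58  58  60  61  82  84  91  98 110 101  44]
 [ 57  57  57  57  56  57  57  58  68 107  98  60  57  59  58  57  58  58  58  57  60  78  82  91  95  93  93  91  62  36]
 [ 57  57  58  58  58  57  52  49  51  66  61  55  56  57  57  57  58  58  58  57  58  71  88  96 136 116  92  86  44  36]
 [ 54  56  60  59  57  56  50  45  45  47  48  49  49  49  51  52  55  56  57  57  57  58  69  87 144 126  69  63  38  40]
 [ 48  49  51  50  49  53  48  45  45  45  46  46  45  45  46  46  48  48  50  51  51  52  55  65  95  88  56  45  36  44]
 [ 52  48  47  45  46  47  46  46  45  45  46  45  45  45  45  44  45  44  45  45  45  47  47  48  51  53  49  39  36  57]]
```

Comparing the side image before and after, the left tip moved in about 9.3 mm and the right about 8.8 mm (9 wanted). The lateral force is near zero and the opening is 27.1 mm. The pin hasn't moved, so I'm handing in while still holding.

```bash
python3 -c "
from workcell import env
print(env.job_done())"
```

```text
the job is handed in; nothing more can be done
None
```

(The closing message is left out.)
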